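# Open the pipe fixture and roll the offcut in against its stop

## Robot

A 7-joint arm with a two-finger parallel gripper is mounted at the origin on the work surface. World frame = base frame: x ahead of the robot, y to its left, z up, the work surface at z = 0. Lengths are in m, angles in rad, forces in N, time in s.
With the tool pointing down it reaches from about 0.425 to 0.925 m from the base axis. Payload 6.8 kg.
Tool frame: the origin (TCP) lies at the very end of the fingers, on their centre line; the grasp point (between the pads) lies 19 mm behind it; z points along the fingers, y is the direction in which the jaws open and shut (so a half turn about z gives the same grasp; the last joint's range is limited). The gripper opens to 85 mm and grips with 20 to 120 N. Pads are 22 mm wide; open, the fingers measure 114 mm over their backs; the gripper's body (76 mm by 85 mm) begins 54 mm behind the grasp point. The pads swing forward as they close: fully open they stand 13 mm farther back than shut.
Start: joints at [-1.285, 0.477, 0.022, 1.555, -0.011, 1.109, -0.083], TCP at [0.259, 0.623, 0.231] pointing down, gripper open.
Joint ranges: [-2.96, 2.96], [-0.34, 2.1], [-1.41, 1.46], [0.24, 2.44], [-1.37, 4.51], [0.17, 1.92], [-2.96, 2.96]. Speed limits (rad/s): [2.39, 2.39, 3.14, 3.14, 3.14, 3.14, 3.14].

## Interface

Orientations are given as a unit quaternion [w, x, y, z].
In Python, from station import bot gives the robot as it stands.
- The arm moves only by the tool move_arm, never from a script. Its argument "commands" is text: rows parted by semicolons, each of 7 numbers parted by spaces: the opening, from 0 (shut) to 1 (fully open), then the shift along the tool's x, y, z in cm, then the turn, a rotation vector about the tool's x, y, z in degrees. In form: gripper tx ty tz rx ry rz; .... A call has 1 to 12 rows; each row shifts and turns the commanded pose from where the row before left it, along the tool's axes as they then stand; what a row does not reach is not made up. A row lasts 1/12 s, in which the tool goes at most 41.7 mm and 7.16 degrees, less where a joint would pass 70% of its speed; a pose out of reach is approached as far as the arm can. A call with a gripper value outside its range is refused whole. The fingers move at their own pace and stop on an object; "force" is the grip in N (left out, the last holds). Time passes only in rows, so rows that do not move let the fingers close. It gives the time, the measured TCP pose, the force and the opening at its end, in the units of the state.
- bot.get_obs(): the state, without advancing time (a new reading comes with each control period).
- bot.read_camera(name): name is "side" or "top" or "wrist"; returns a dict with "img" (384x512x3 uint8, red, green, blue), "K" (3x3 intrinsics, pixels), "rvec" (rotation vector, rad) and "tvec" (3), from world to camera coordinates, as OpenCV has them; the wrist camera has in their place "hand_eye" (4x4, takes a point from camera to tool coordinates, whose origin is the TCP and whose axes are the flange's). Camera axes: x right, y down, z forward; pixel columns grow to the right and rows downward; lengths in m; the calibration is good to about 2 mm. A picture is of the moment at which its call begins: read the wrist's pose just before it. There is no depth.
- bot.hand_in(): hands the job in, once; it reports no verdict.
The state is a dict: "t": time; "q": joint angles; "joint_vel": joint speeds; "joint_torque": joint torques, N m; "eef_pos": TCP position; "tool_rot": TCP orientation; "contact_force": force on the tool from outside, world axes, zero at the start; "torque": the same for the moment, N m; "gripper_width": opening from 0.0 (shut) to 1.0 (fully open).
Only numpy, scipy, OpenCV 4.12 (cv2) and the standard library are available. Lean on these libraries where they do the work, as an engineer would, in place of code of your own. Each camera call takes 0.05 s, during which the arm holds its last target. There are 200 camera calls.

## Task

Load the pipe fixture: gently press the release button on its slanted nose so that the cover springs fully open, then roll the pipe offcut along the bench, without lifting it, into the open side of the fixture until it lies squarely against the stop. Leave the cover open, and leave the other things on the bench where they are.

Things in the scene. Friction and masses are not known exactly. Their poses are not given: they have to be found in the camera images.
- fixture: Pipe fixture fixed to the bench: grey base, bare metal hinged cover. Origin on the bench, middle of its bay; x from its slanted nose (the robot's right) to its hinge (the robot's left), y to the bay's open side (towards the robot). The bay's floor is the bench. Nose wall x -107 to -75 mm, 42 high, the nose reaching to x = -157; hinge wall x 75 to 115, 42 high, and 86 high from x = 100 on; all y -75 to 75.
- nest (a point): Middle of the nose's slanted face, at (-129, 0, 26) mm in the fixture frame, same axes. The face's normal is (-0.574, 0, 0.819) there (35 degrees off vertical, away from the bay). The black release button, 26 mm across, stands here along the normal in a 34 mm steel collar 4 mm high. Its head is screwed out differently each time: its top is 14 to 30 mm out, not measured: feel for it.
- release_axis (a point): Point 50 mm out from the nest along the face's normal, fixed, on the line along which the button is pressed, fixture axes. The button resists with 2 N at first, 7 N at its full 8 mm stroke (hard stop); the cover is let go after about 5 mm. The button springs back, the cover stays open.
- cover (a joint): Cover's angle, rad: 0 shut and latched, 2.2 open at its stop. Hinge along y at x = 105, z = 90 mm of the fixture. A spring swings it up and away from the button in about a second; open, it is clear of the bay. Shut, its top is at z = 94 mm and its skirts, down to z = 43, keep the pipe out.
- cover_front (a point): Front edge of the cover's brow, at (-145, 0, 92) mm of the fixture when shut; it moves with the cover. The brow, of clear plastic, is 110 mm wide, 4 mm thick, underside at z = 90, and overhangs the button, which therefore cannot be reached from straight above, only with the tool leaning out along the button's line.
- stop_face (a point): Middle of the stop's face, at (0, -55, 25) mm of the fixture, fixture axes. The stop is a steel wall 40 mm high that closes the far end of the bay; its face looks to +y. The bay is 150 mm long in x.
- pipe_center (a point): Middle of the pipe offcut: plain metal, 50 mm across, 100 long, 0.2 to 0.42 kg, lying on the bench between robot and fixture, this point 25 mm up; x is the pipe's axis, roughly along the fixture's x. Pushed from behind it rolls freely. Against the stop this point is at about (0, -30, 25) mm of the fixture.
- pipe: The same pipe offcut; its origin and axes are those of pipe_center.
- jar: Bystander: glass jar with steel cap, 66 mm across, 85 high; origin under its centre.
- can: Bystander: can, 74 mm across, 100 high; origin under its centre.
- wrench: Bystander: steel wrench lying flat, along its x; origin under its middle.
- screwdriver: Bystander: screwdriver lying, along its x; origin under its middle.
- tape: Bystander: cardboard ring, 90 mm across, 24 high, lying flat; origin under its centre.
- offcut: Bystander: wood block 90 x 45 x 38 mm; origin under its centre.
- coupling: Bystander: dark steel pipe coupling standing upright, 42 mm across, 45 high; origin under its centre.
Things that resemble listed ones, but are neither listed nor needed, are in the scene too. What is shaped like the pipe but purple is not meant.

How it is judged:
On the way, in this order (a step that is already met when the one before it is completed fails the run):
1. the cover has sprung fully open, the pipe still outside on the bench (value of joint cover above 2.1 rad and y of pipe_center in the frame of fixture above 0.07 m), for 0.2 s.
2. the pipe turns about its own axis as it goes (at least a quarter turn from how it lay) ((angle between pipe_center's own y axis and vertical below 0.5 rad or angle between pipe_center's own y axis and vertical above 2.64 rad)).
3. the pipe lies against the stop (y of pipe_center in the frame of fixture between -0.036 and -0.024 m and x of pipe_center in the frame of fixture between -0.03 and 0.03 m and angle between the x axis of pipe_center and the x axis of fixture, either way round below 0.12 rad and height (world z) of pipe_center below 0.032 m and linear speed of pipe below 0.02 m/s), for 0.2 s.
At the end, for the whole second after the job is handed in: The cover is open beyond 2.1 rad (its stop is at 2.2) and the pipe lies still on the bench in the bay: its centre within 6 mm of touching the stop, within 30 mm of the bay's middle lengthwise, its axis within 0.12 rad of the fixture's x (all of step 3 and value of joint cover above 2.1 rad).
It fails at once if the fixture, its button or cover is pushed harder than 30 N (contact force between the fingers and fixture above 30 N).
It fails at once if the pipe is lifted off the bench (centre above 40 mm) (height (world z) of pipe_center above 0.04 m).
It fails at once if another thing on the bench is moved by more than 40 mm (distance of any of jar, can, wrench, screwdriver, tape, offcut, coupling from where it was at the start of the episode above 0.04 m).
It also fails if it takes over 58 s, if anything falls off the work surface, if the arm or the gripper's body presses on something with over 40 N, if the wrist force passes 120 N, or if a joint passes its speed limit or range.

## Working session

There is one attempt and no reset: what is moved stays moved. The work goes in short steps, Python scripts to look and compute and a tool call to move; the robot and the scene stay as the last step left them, time stands still between calls to the robot, and variables do not carry over. Pictures are saved under pics/ and viewed, about 8 in all and at most 12, crops included, and the job is handed in when it is done.

Besides the shell and the picture viewer there is one more tool, called after ">>>" as name(argument=value, ...), one argument or row to a line, values as JSON. move_arm: Moves the arm, as the interface text tells. Its arguments: {"type":"object","properties":{"commands":{"type":"string"},"force":{"type":"number"}},"required":["commands"]}

```bash
ls; mkdir -p pics
python3 - <<'E'
from station import bot
import cv2,numpy as np
o=bot.get_obs();print(o)
ims=[]
for n in ["top","side"]:
    c=bot.read_camera(n);cv2.imwrite(f"pics/{n}0.png",c["img"][:,:,::-1]);np.savez(f"{n}0.npz",**c)
    print(n,c["K"],c["rvec"],c["tvec"]); R=cv2.Rodrigues(c["rvec"])[0];print(-R.T@c["tvec"],R)
E
```

```text
pics
{'t': 0.0, 'q': array([-1.28510527,  0.47782623,  0.02231387,  1.55644795, -0.01152658,
        1.10932434, -0.0830732 ]), 'joint_vel': array([ 1.56194057e-05,  1.34642122e-03, -4.92941406e-04,  1.45096622e-03,
        6.65802594e-04,  1.24089241e-03, -1.83078285e-04]), 'joint_torque': array([ 9.26866924e-04, -5.96450901e+01,  1.60858747e+00, -2.81197876e+01,
        1.25184099e-02,  9.44314466e-03,  1.84959640e-05]), 'eef_pos': array([0.25875364, 0.62278356, 0.23030919]), 'tool_rot': array([-1.31860175e-04,  1.95596498e-01,  9.80684010e-01, -9.29989243e-04]), 'contact_force': array([ 0.2058713 , -0.31381474,  0.70616071]), 'torque': array([ 0.03607685,  0.02995238, -0.0165799 ]), 'gripper_width': 0.9992744471057899}
top [[378.72245691   0.         257.06019246]
 [  0.         378.72245691 189.92185124]
 [  0.           0.           1.        ]] [ 2.15496977 -2.16101353  0.08345139] [0.06334244 0.56682958 0.93924491]
[0.46903157 0.03867171 0.9929768 ] [[-0.00157808 -0.99970804 -0.02411118]
 [-0.99487142  0.00400803 -0.10106829]
 [ 0.10113542  0.02382803 -0.99458728]]
side [[478.04323965   0.         260.86257801]
 [  0.         478.04323965 196.64721111]
 [  0.           0.           1.        ]] [ 2.33037015 -0.08597357  0.05440462] [-0.53027502  0.11033344  1.17826305]
[ 0.45574483 -0.81611838  0.89884166] [[ 0.9967844  -0.07911511  0.01271458]
 [-0.0453611  -0.68792436 -0.72436348]
 [ 0.06605476  0.72145746 -0.68930102]]
```

View pics/top0.png

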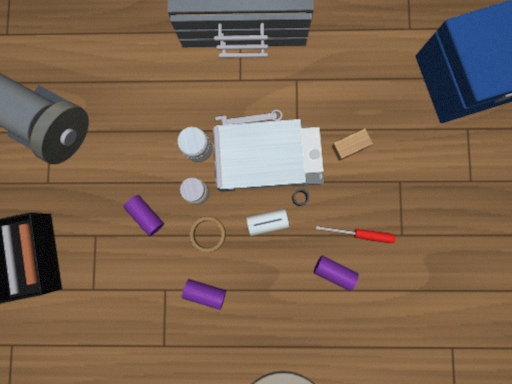

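View pics/side0.png

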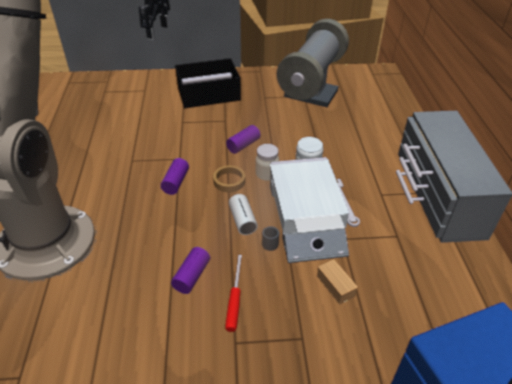

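The top view shows the fixture at about (215-323, 120-190) with the nose on the right. The plain metal pipe is at (267,222), the coupling at (300,198), and the tape at (207,234). The candidates for the pipe are the bare metal one at (267,222) and three purple ones at (143,215), (204,294) and (336,273). The bare metal one fits, because purple is excluded. I'll confirm it in enlarged crops and measure.

Run:
```python
import cv2,numpy as np
t=cv2.imread("pics/top0.png")[105:245,190:345]; cv2.imwrite("pics/topc.png",cv2.resize(t,None,fx=4.2,fy=4.2,interpolation=cv2.INTER_CUBIC))
s=cv2.imread("pics/side0.png")[145:270,220:370]; cv2.imwrite("pics/sidec.png",cv2.resize(s,None,fx=4.6,fy=4.6,interpolation=cv2.INTER_CUBIC))
```

```text
(no output)
```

View pics/topc.png

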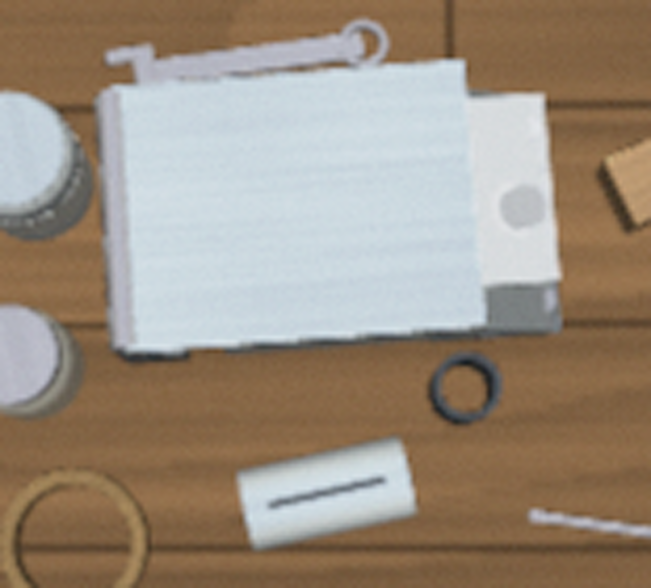

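View pics/sidec.png

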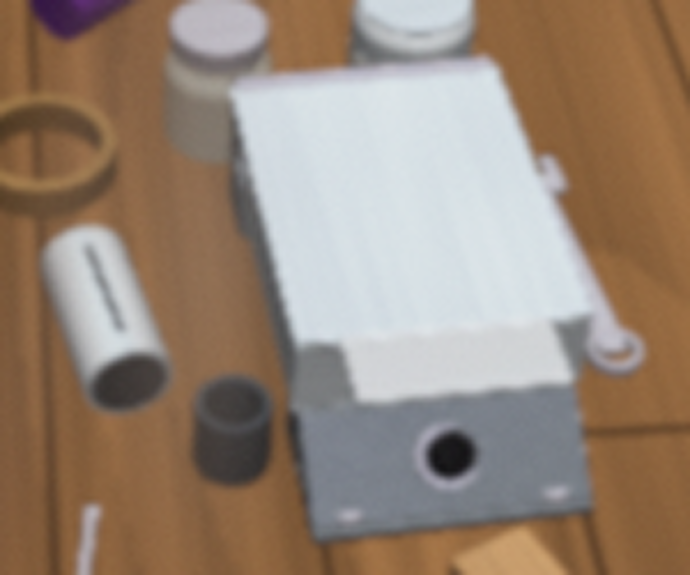

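The crops confirm the bare metal pipe at top (267,222) with a dark line on it. The button and collar show in the side view at crop (449,456), below the clear brow. The coupling stands beside the nose. Next I'll fit the fixture pose from its known points and measure the pipe and coupling.

```bash
cat > h.py <<'E'
import cv2,numpy as np
from scipy.optimize import least_squares
from scipy.spatial.transform import Rotation as Rot
C={n:dict(np.load(f"{n}0.npz")) for n in("top","side")}
def proj(n,P):
    c=C[n];return cv2.projectPoints(np.atleast_2d(np.array(P,float)),c["rvec"],c["tvec"],c["K"],None)[0][:,0]
def ray(n,uv,z):
    c=C[n];R=cv2.Rodrigues(c["rvec"])[0];o=-R.T@c["tvec"];d=R.T@np.linalg.inv(c["K"])@[uv[0],uv[1],1];return o+d*(z-o[2])/d[2]
tc=lambda u,v:(u/4.2+190-.4,v/4.2+105-.4)
sc=lambda u,v:(u/4.6+220-.4,v/4.6+145-.4)
def F(p): # fixture -> world 4x4
    T=np.eye(4);T[:3,:3]=Rot.from_euler('z',p[2]).as_matrix();T[:2,3]=p[:2];return T
E
cat > fit.py <<'E'
from h import *
nest=np.array([-129,0,26]);nrm=np.array([-.574,0,.819])
obs=[("top",(-145,-55,94),tc(545,93)),("top",(-145,55,94),tc(560,281)),("top",(-157,75,6),tc(561,330)),
("side",(-145,55,92),sc(360,402)),("side",(-145,-55,92),sc(575,383)),("side",(-157,75,0),sc(318,540)),("side",(-157,-75,0),sc(592,510)),("side",nest+4*nrm,sc(447,456)),
("top",(115,-75,86),tc(97,95)),("top",(115,75,86),tc(119,350))]
def res(p):
    T=F(p);return np.concatenate([proj(n,T[:3,:3]@np.array(P)/1e3+T[:3,3])[0]-uv for n,P,uv in obs])
s=least_squares(res,[.6,.03,1.57],loss='soft_l1');p=s.x
print("fixture",p,np.degrees(p[2]));print(res(p).reshape(-1,2).round(1))
np.save("fix.npy",p);T=F(p);inv=np.linalg.inv(T)
for n in("top","side"):
    im=C[n]["img"].astype(int);m=np.zeros(im.shape[:2],np.uint8)
    a=(slice(205,240),slice(243,293)) if n=="top" else (slice(190,240),slice(225,262))
    m[a]=((im.max(2)-im.min(2))[a]<45)&(im.min(2)[a]>(90 if n=="top" else 110))
    m=cv2.morphologyEx(m*255,cv2.MORPH_CLOSE,np.ones((5,5)))
    c=max(cv2.findContours(m,0,1)[0],key=cv2.contourArea);r=cv2.minAreaRect(c);b=cv2.boxPoints(r)
    w=np.array([ray(n,q,.025) for q in b]);print(n,"pipe rect",r,"edges",np.linalg.norm(w[1]-w[0]),np.linalg.norm(w[2]-w[1]))
    cw=w.mean(0);e=max(w[1]-w[0],w[2]-w[1],key=np.linalg.norm)
    print(" world",cw," fix",inv@[*cw,1], "yaw rel fixture deg",(np.degrees(np.arctan2(e[1],e[0])-p[2])+90)%180-90)
cb=ray("top",tc(465,387),.045);print("coupling",cb,inv@[*cb,1]); cb=ray("side",sc(232,402),.045);print(inv@[*cb,1])
for k in(0,30,50):print(k,"axis pt",T[:3,:3]@(nest+k*nrm)/1e3+T[:3,3])
E
python3 fit.py
```

```text
fixture [0.65007307 0.05157041 1.64562613] 94.28743172660064
[[-0.8 -1. ]
 [-0.1 -0.8]
 [ 0.  -0.2]
 [-0.6  1.2]
 [-0.4  0.3]
 [-1.1  1.8]
 [ 0.2  1.3]
 [ 0.1  0.4]
 [-1.1  0.1]
 [-2.4 -0.1]]
top pipe rect ((267.32940673828125, 221.98236083984375), (19.849138259887695, 41.43372344970703), 77.47119140625) edges 0.10578553742314181 0.05034692432108584
 world [0.48536762 0.03585557 0.025     ]  fix [-0.00335748  0.16541937  0.025       1.        ] yaw rel fixture deg 8.081877853215587
side pipe rect ((241.21920776367188, 209.4178009033203), (33.23968505859375, 19.077707290649414), 69.44395446777344) edges 0.05367820545366622 0.11902501789216732
 world [0.48494801 0.0562024  0.025     ]  fix [0.01696378 0.16431668 0.025      1.        ] yaw rel fixture deg 6.8706680928795265
coupling [ 0.54781479 -0.04698059  0.045     ] [-0.09063038  0.10933979  0.045       1.        ]
[-0.09062647  0.10732157  0.045       1.        ]
0 axis pt [ 0.65971711 -0.07706859  0.026     ]
30 axis pt [ 0.66100448 -0.0942404   0.05057   ]
50 axis pt [ 0.66186272 -0.10568828  0.06695   ]
```

Both views agree. The fixture is at (0.650, 0.052) with yaw 94.3°. The pipe's fixture y is 165 mm, its x is about 0 and its yaw is off by 8°. The measured size is 105 x 50 mm, against 100 x 50 given. The coupling spans x -111 to -70, clear of the straight lane. Next is a helper that gives shifts in tool axes.

```bash
cat > plan.py <<'E'
from h import *
from station import bot
p=np.load("fix.npy");T=F(p);nest=np.array([-129,0,26]);n=np.array([-.574,0,.819]);t=np.array([.819,0,.574])
def tool(lean,sw=0): # tool x along fixture x, leaned; sw: extra turn about tool z (deg)
    L=np.radians(lean);x=np.array([np.cos(L),0,np.sin(L)]);y=np.array([0,-1.,0]);z=np.cross(x,y)
    return T[:3,:3]@np.c_[x,y,z]@Rot.from_euler('z',sw,degrees=True).as_matrix()
def W(P):return T[:3,:3]@np.array(P)/1e3+T[:3,3]
def to(P,R):
    o=bot.get_obs();q=o["tool_rot"];R0=Rot.from_quat(q[[1,2,3,0]]).as_matrix()
    tip=(T[:3,:3].T@(o["eef_pos"]-T[:3,3])*1e3)
    print("t",round(o["t"],2),"tip fix mm",tip.round(1),"sd",((tip-nest)@n).round(1),((tip-nest)@t).round(1),"F fix",(T[:3,:3].T@o["contact_force"]).round(1))
    if P is not None:print("shift now-axes cm",(R0.T@(W(P)-o["eef_pos"])*100).round(2),"| after-turn axes",(R.T@(W(P)-o["eef_pos"])*100).round(2))
    if R is not None:print("turn deg",np.degrees(Rot.from_matrix(R0.T@R).as_rotvec()).round(2))
    return o
E
python3 -c "
from plan import *
to(nest+120*n-4*t+[0,0,100],tool(0)); to(nest+120*n-4*t,tool(40))"
```

```text
t 0.1 tip fix mm [598.9 347.4 230.4] sd -250.4 713.5 F fix [ 0.4  1.  -0.1]
shift now-axes cm [-67.14 -55.68   0.95] | after-turn axes [-80.    34.74   0.85]
turn deg [-8.000e-02  6.000e-02  6.315e+01]
t 0.1 tip fix mm [598.9 347.4 230.4] sd -250.4 713.5 F fix [ 0.4  1.  -0.1]
shift now-axes cm [-67.13 -55.67  10.95] | after-turn axes [-68.26  34.74 -43.12]
turn deg [-22.08  35.86  60.43]
```

>>> move_arm(
  commands="0 -2.8 -2.32 0 0 0 0;0 -2.8 -2.32 0 0 0 0;0 -2.8 -2.32 0 0 0 0;0 -2.8 -2.32 0 0 0 0;0 -2.8 -2.32 0 0 0 0;0 -2.8 -2.32 0 0 0 0;0 -2.8 -2.32 0 0 0 0;0 -2.8 -2.32 0 0 0 0;0 -2.8 -2.32 0 0 0 0;0 -2.8 -2.32 0 0 0 0;0 -2.8 -2.32 0 0 0 0;0 -2.8 -2.32 0 0 0 0",
)

```text
t: 1.1
eef_pos: [0.4627, 0.2355, 0.2311]
tool_rot: [-0.0, 0.196, 0.981, -0.0]
contact_force: [1.4, 0.6, 0.3]
gripper_width: -0.003
```

>>> move_arm(
  commands="0 -2.8 -2.32 0 0 0 0;0 -2.8 -2.32 0 0 0 0;0 -2.8 -2.32 0 0 0 0;0 -2.8 -2.32 0 0 0 0;0 -2.8 -2.32 0 0 0 0;0 -2.8 -2.32 0 0 0 0;0 -2.8 -2.32 0 0 0 0;0 -2.8 -2.32 0 0 0 0;0 -2.8 -2.32 0 0 0 0;0 -2.8 -2.32 0 0 0 0;0 -2.8 -2.32 0 0 0 0;0 -2.8 -2.32 0 0 0 0",
)

```text
t: 2.1
eef_pos: [0.6662, -0.1501, 0.2308]
tool_rot: [-0.0, 0.195, 0.981, 0.0]
contact_force: [0.1, -0.2, 0.2]
gripper_width: 0.003
```

>>> move_arm(
  commands="0 0 0 0 0 0 7;0 0 0 0 0 0 7;0 0 0 0 0 0 7;0 0 0 0 0 0 7;0 0 0 0 0 0 7;0 0 0 0 0 0 7;0 0 0 0 0 0 7;0 0 0 0 0 0 7;0 0 0 0 0 0 7.1",
)

```text
t: 2.85
eef_pos: [0.6656, -0.1485, 0.2308]
tool_rot: [-0.0, 0.682, 0.731, -0.0]
contact_force: [0.9, -0.1, 0.5]
gripper_width: 0.005
```

```bash
python3 -c "
from plan import *
o=to(nest+120*n-4*t+[0,0,100],tool(40));print(o['q'].round(2)); to(nest+120*n-4*t,tool(40))"
```

```text
t 2.85 tip fix mm [-200.6   -0.5  230.8] sd 208.8 58.9 F fix [-0.2 -0.8  0.5]
shift now-axes cm [-0.05 -0.05  0.88] | after-turn axes [-0.6  -0.05  0.64]
turn deg [ 0.05 39.98 -0.3 ]
[-0.28  0.55  0.62  1.57 -0.34  1.13  0.48]
t 2.85 tip fix mm [-200.6   -0.5  230.8] sd 208.8 58.9 F fix [-0.2 -0.8  0.5]
shift now-axes cm [-0.06 -0.04 10.88] | after-turn axes [-7.03 -0.05  8.3 ]
turn deg [ 0.05 39.98 -0.3 ]
```

>>> move_arm(
  commands="0 0 0 0 0 6.67 0;0 0 0 0 0 6.67 0;0 0 0 0 0 6.67 0;0 0 0 0 0 6.67 0;0 0 0 0 0 6.67 0;0 0 0 0 0 6.67 0;0 0 0 0 0 0 0;0 -2.3 0 2.7 0 0 0;0 -2.3 0 2.7 0 0 0;0 -2.4 0 2.8 0 0 0;0 0 0 0 0 0 0",
)

```text
t: 3.77
eef_pos: [0.6624, -0.1466, 0.1161]
tool_rot: [-0.255, 0.639, 0.688, 0.229]
contact_force: [-1.6, 1.1, -2.0]
gripper_width: -0.001
```

```bash
python3 -c "
from plan import *
o=to(nest+45*n-4*t,tool(40));print(o['q'].round(2),o['contact_force'])
c=bot.read_camera('side');cv2.imwrite('pics/side1.png',cv2.resize(c['img'][120:290,180:400,::-1],None,fx=3,fy=3,interpolation=2))"
```

```text
t 3.77 tip fix mm [-198.5    2.5  116.1] sd 113.7 -5.2 F fix [ 1.2  1.6 -2. ]
shift now-axes cm [-0.49  0.32  6.85] | after-turn axes [-0.47  0.25  6.85]
turn deg [-0.58 -0.15 -0.27]
[ 0.19  0.85  0.34  1.44 -0.84  1.44  0.91] [-1.64426101  1.08812578 -2.02586352]
```

View pics/side1.png

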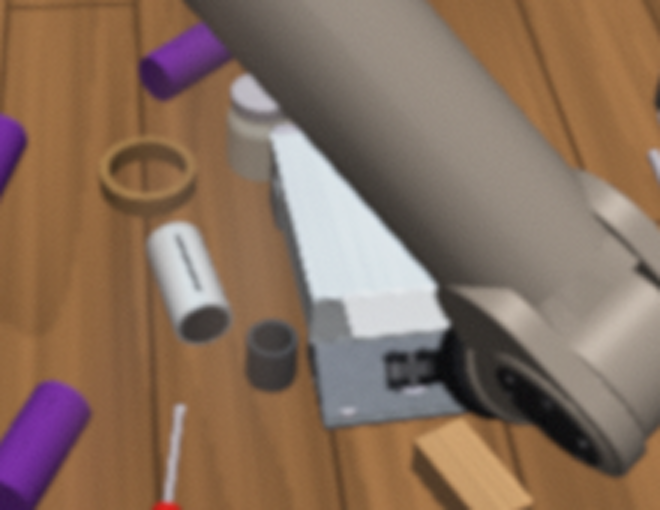

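The side view shows the fingertips coming in along the nose toward the button at about crop (395,370), clear of the brow. I'll check from the top that the forearm is out of the cover's sweep.

```bash
python3 -c "
from plan import *
c=bot.read_camera('top');im=c['img'][60:260,170:400,::-1].copy()
cv2.imwrite('pics/top1.png',cv2.resize(im,None,fx=2.8,fy=2.8,interpolation=2))"
```

```text
(no output)
```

View pics/top1.png

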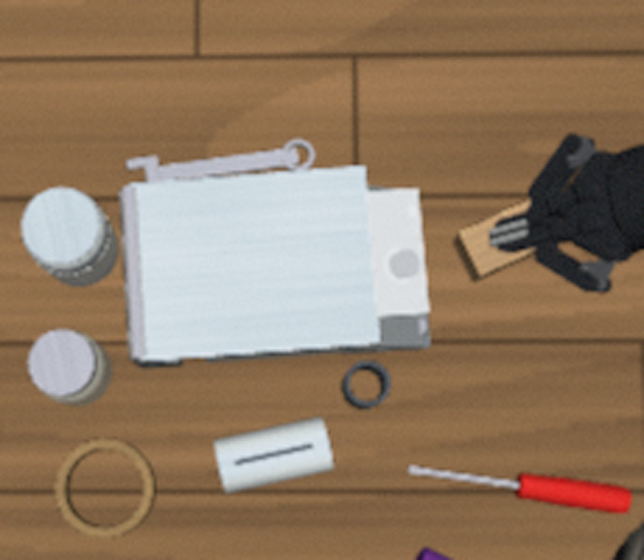

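The forearm is well off to the right, clear of the cover's sweep. The tips are at crop (492,240) and the button at (404,263). I'll cross-check with projections while moving in.

>>> move_arm(
  commands="0 -0.15 0.1 1.7 0 0 0;0 -0.15 0.1 1.7 0 0 0;0 -0.1 0.05 1.7 0 0 0;0 -0.1 0.05 1.7 0 0 0;0 0 0 0 0 0 0;0 0 0 0 0 0 0",
)

```text
t: 4.37
eef_pos: [0.6672, -0.109, 0.0707]
tool_rot: [-0.25, 0.638, 0.69, 0.233]
contact_force: [-1.0, -0.5, 0.2]
gripper_width: -0.001
```

```bash
python3 -c "
from plan import *
o=to(nest+32*n-4*t,tool(40));print(o['contact_force'])
for s in (14,22,30): print(s,proj('top',W(nest+s*n)))
print('tip proj',proj('top',o['eef_pos']))
for s in (14,22,30): print(s,proj('side',W(nest+s*n)))
im=C['top']['img'][:,:].astype(int)
"
```

```text
t 4.37 tip fix mm [-161.4   -5.1   70.7] sd 55.2 -0.8 F fix [-0.5  1.1  0.2]
shift now-axes cm [-0.51 -0.51  2.28] | after-turn axes [-0.52 -0.51  2.28]
turn deg [0.02 0.04 0.21]
[-1.04508962 -0.54568441  0.21755314]
14 [[314.43422626 153.00710865]]
22 [[316.57123083 152.35055063]]
30 [[318.73777718 151.6849164 ]]
tip proj [[325.81561645 147.53344752]]
14 [[317.79238145 243.73724064]]
22 [[318.52049338 243.37944649]]
30 [[319.2587517  243.01666639]]
```

>>> move_arm(
  commands="0 -0.25 -0.25 0.8 0 0 0;0 -0.25 -0.25 0.8 0 0 0;0 0 0 0.7 0 0 0;0 0 0 0 0 0 0;0 0 0 0 0 0 0;0 0 0 0 0 0 0",
)

```text
t: 4.87
eef_pos: [0.6603, -0.0992, 0.0475]
tool_rot: [-0.251, 0.639, 0.689, 0.233]
contact_force: [0.5, -0.6, -0.5]
gripper_width: -0.0
```

```bash
python3 -c "
from plan import *
o=to(nest+22*n-4*t,tool(40))"
```

```text
t 4.87 tip fix mm [-151.1    1.1   47.5] sd 30.2 -5.8 F fix [-0.6 -0.4 -0.5]
shift now-axes cm [0.1  0.11 0.84] | after-turn axes [0.1  0.11 0.84]
turn deg [-0.02 -0.02  0.03]
```

>>> move_arm(
  commands="0 0.1 0.1 0.3 0 0 0;0 0 0 0.3 0 0 0;0 0 0 0 0 0 0;0 0 0 0 0 0 0",
)

```text
t: 5.2
eef_pos: [0.6607, -0.094, 0.0433]
tool_rot: [-0.251, 0.639, 0.689, 0.233]
contact_force: [-0.3, -1.1, -0.3]
gripper_width: -0.001
```

>>> move_arm(
  commands="0 0 0 0.2 0 0 0;0 0 0 0.1 0 0 0;0 0 0 0 0 0 0;0 0 0 0 0 0 0",
)

```text
t: 5.53
eef_pos: [0.6606, -0.0923, 0.0411]
tool_rot: [-0.251, 0.639, 0.689, 0.233]
contact_force: [0.4, -0.8, 0.5]
gripper_width: -0.002
```

```bash
python3 -c "
from plan import *
o=to(nest+18*n-4*t,tool(40))"
```

```text
t 5.53 tip fix mm [-144.2    0.3   41.1] sd 21.1 -3.8 F fix [-0.8 -0.4  0.5]
shift now-axes cm [-0.04  0.03  0.3 ] | after-turn axes [-0.04  0.03  0.3 ]
turn deg [-0.04 -0.03  0.04]
```

>>> move_arm(
  commands="0 0 0 0.15 0 0 0;0 0 0 0.15 0 0 0;0 0 0 0 0 0 0;0 0 0 0 0 0 0",
)

```text
t: 5.87
eef_pos: [0.6606, -0.0908, 0.0389]
tool_rot: [-0.251, 0.639, 0.689, 0.233]
contact_force: [-0.2, -0.9, -0.0]
gripper_width: 0.005
```

>>> move_arm(
  commands="0 0 0 0.1 0 0 0;0 0 0 0.1 0 0 0;0 0 0 0 0 0 0;0 0 0 0 0 0 0",
)

```text
t: 6.2
eef_pos: [0.6606, -0.0897, 0.0374]
tool_rot: [-0.251, 0.639, 0.689, 0.233]
contact_force: [0.8, -3.0, 2.6]
gripper_width: 0.001
```

>>> move_arm(
  commands="0 0 0 0.1 0 0 0;0 0 0 0.1 0 0 0;0 0 0 0 0 0 0;0 0 0 0 0 0 0",
)

```text
t: 6.53
eef_pos: [0.6604, -0.0885, 0.0357]
tool_rot: [-0.25, 0.639, 0.689, 0.232]
contact_force: [0.7, -4.4, 3.6]
gripper_width: -0.001
```

```bash
python3 -c "
from plan import *
o=to(nest+12*n-4*t,tool(40))"
```

```text
t 6.53 tip fix mm [-1.404e+02  1.000e-01  3.570e+01] sd 14.5 -3.8 F fix [-4.5 -0.3  3.6]
shift now-axes cm [-0.04  0.01  0.24] | after-turn axes [-0.04  0.01  0.24]
turn deg [-0.    0.03  0.02]
```

>>> move_arm(
  commands="0 0 0 0.1 0 0 0;0 0 0 0.1 0 0 0;0 0 0 0 0 0 0;0 0 0 0 0 0 0",
)

```text
t: 6.87
eef_pos: [0.6604, -0.0874, 0.0342]
tool_rot: [-0.25, 0.639, 0.689, 0.232]
contact_force: [0.3, -5.5, 3.3]
gripper_width: 0.002
```

>>> move_arm(
  commands="0 0 0 0.1 0 0 0;0 0 0 0 0 0 0;0 0 0 0 0 0 0",
)

```text
t: 7.12
eef_pos: [0.6603, -0.0869, 0.0335]
tool_rot: [-0.25, 0.639, 0.689, 0.232]
contact_force: [0.9, -5.9, 3.3]
gripper_width: 0.002
```

```bash
python3 -c "
from plan import *
o=to(nest+12*n-4*t,tool(40))
c=bot.read_camera('side');cv2.imwrite('pics/side2.png',cv2.resize(c['img'][40:290,180:400,::-1],None,fx=2,fy=2,interpolation=2))"
```

```text
t 7.12 tip fix mm [-1.389e+02  1.000e-01  3.350e+01] sd 11.8 -3.8 F fix [-5.9 -0.5  3.3]
shift now-axes cm [-0.02  0.01 -0.02] | after-turn axes [-0.02  0.01 -0.02]
turn deg [0.02 0.06 0.02]
```

View pics/side2.png

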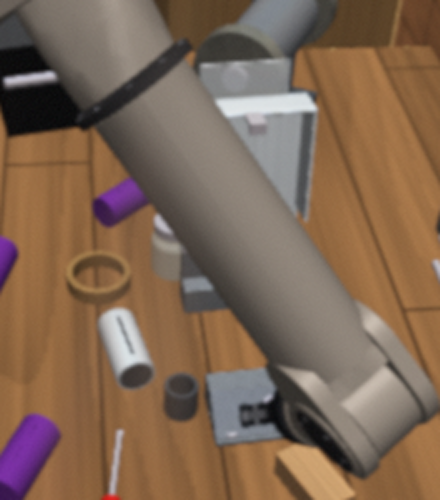

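The cover stands fully open behind the fixture, and the pipe is unmoved at crop (125,348). I'll retreat along the tool axis and straighten up.

>>> move_arm(
  commands="0 0 0 -2 0 0 0;0 0 0 -3 0 0 0;0 0 0 -3 0 0 0;0 0 0 -3 0 0 0;0 0 0 -2 0 0 0;0 0 0 0 0 -6.67 0;0 0 0 0 0 -6.67 0;0 0 0 0 0 -6.67 0;0 0 0 0 0 -6.67 0;0 0 0 0 0 -6.67 0;0 0 0 0 0 -6.67 0;0 0 0 0 0 0 0",
)

```text
t: 8.17
eef_pos: [0.668, -0.1579, 0.1318]
tool_rot: [-0.001, 0.675, 0.738, 0.0]
contact_force: [1.4, 2.7, -1.0]
gripper_width: 0.002
```

```bash
python3 -c "
from plan import *
o=to([-3,220,180],tool(0,-90));print(W([-3,220,180]),o['q'].round(2))"
```

```text
t 8.17 tip fix mm [-210.3   -2.3  131.8] sd 133.3 -5.8 F fix [ 2.6 -1.6 -1. ]
shift now-axes cm [ 21.06 -21.92  -4.76] | after-turn axes [22.23 20.73 -4.82]
turn deg [ 4.000e-02 -1.300e-01 -8.916e+01]
[0.43091301 0.03213161 0.18      ] [-0.27  0.67  0.63  1.64 -0.46  0.98  0.6 ]
```

>>> move_arm(
  commands="0.6 0 -2 -2.4 0 0 0;0.6 0 -2 -2.4 0 0 0;0.6 3 -2.6 0 0 0 0;0.6 3 -2.6 0 0 0 0;0.6 3 -2.6 0 0 0 0;0.6 3 -2.6 0 0 0 0;0.6 3 -2.5 0 0 0 0;0.6 3 -2.5 0 0 0 0;0.6 3 -2.5 0 0 0 0;0.6 0 0 0 0 0 0",
)

```text
t: 9.0
eef_pos: [0.4256, 0.0298, 0.1794]
tool_rot: [-0.004, 0.676, 0.737, -0.002]
contact_force: [-0.9, -0.8, -0.5]
gripper_width: 0.599
```

>>> move_arm(
  commands="0.6 0 0 0 0 0 -7;0.6 0 0 0 0 0 -7;0.6 0 0 0 0 0 -7;0.6 0 0 0 0 0 -7;0.6 0 0 0 0 0 -7;0.6 0 0 0 0 0 -7;0.6 0 0 0 0 0 -7;0.6 0 0 0 0 0 -7;0.6 0 0 0 0 0 -7;0.6 0 0 0 0 0 -7;0.6 0 0 0 0 0 -7;0.6 0 0 0 0 0 -7",
)

```text
t: 10.0
eef_pos: [0.431, 0.0243, 0.1806]
tool_rot: [-0.001, 0.011, 1.0, 0.0]
contact_force: [0.5, -0.6, 0.6]
gripper_width: 0.601
```

>>> move_arm(
  commands="0.6 0 0 0 0 0 -6;0.6 0 0 0 0 0 0;0.6 0 0 0 0 0 0",
)

```text
t: 10.25
eef_pos: [0.4315, 0.0239, 0.1807]
tool_rot: [-0.001, -0.037, 0.999, 0.0]
contact_force: [0.6, 0.6, 0.7]
gripper_width: 0.594
```

```bash
python3 -c "
from plan import *
o=to([-3,220,15],tool(0,-90));print(o['q'].round(2),o['gripper_width'])"
```

```text
t 10.25 tip fix mm [-11.2 220.  180.7] sd 59.1 185.3 F fix [ 0.6 -0.6  0.7]
shift now-axes cm [-0.03  0.81 16.57] | after-turn axes [-0.    0.82 16.57]
turn deg [ 0.03 -0.1  -0.09]
[-0.68  0.14  0.53  2.19 -0.1   0.83  1.56] 0.5939577341484588
```

>>> move_arm(
  commands="0.6 0 0.4 3 0 0 0;0.6 0 0.4 3 0 0 0;0.6 0 0 3 0 0 0;0.6 0 0 3 0 0 0;0.6 0 0 2.5 0 0 0;0.6 0 0 2 0 0 0;0.6 0 0 0 0 0 0;0.6 0 0 0 0 0 0",
)

```text
t: 10.92
eef_pos: [0.4307, 0.0313, 0.0155]
tool_rot: [-0.001, -0.037, 0.999, -0.0]
contact_force: [1.2, -0.7, -0.1]
gripper_width: 0.601
```

```bash
python3 -c "
from plan import *
o=to([-3,200,15],tool(0,-90));print(o['q'].round(2))"
```

```text
t 10.92 tip fix mm [ -3.8 220.3  15.5] sd -80.5 96.5 F fix [-0.8 -1.1 -0.1]
shift now-axes cm [-2.03  0.08  0.04] | after-turn axes [-2.03  0.08  0.05]
turn deg [-0.02 -0.17 -0.08]
[-0.51  0.48  0.35  2.29 -0.39  0.43  1.81]
```

>>> move_arm(
  commands="0.6 -0.2 0 0 0 0 0;0.6 -0.2 0 0 0 0 0;0.6 -0.25 0 0 0 0 0;0.6 -0.25 0 0 0 0 0;0.6 -0.25 0 0 0 0 0;0.6 -0.25 0 0 0 0 0;0.6 -0.25 0 0 0 0 0;0.6 -0.25 0 0 0 0 0;0.6 -0.25 0 0 0 0 0;0.6 -0.25 0 0 0 0 0;0.6 -0.25 0 0 0 0 0;0.6 -0.25 0 0 0 0 0",
)

```text
t: 11.92
eef_pos: [0.4607, 0.0337, 0.016]
tool_rot: [-0.0, -0.038, 0.999, -0.0]
contact_force: [0.2, -0.2, -0.1]
gripper_width: 0.601
```

>>> move_arm(
  commands="0.6 -0.25 0 0 0 0 0;0.6 -0.25 0 0 0 0 0;0.6 -0.25 0 0 0 0 0;0.6 -0.25 0 0 0 0 0;0.6 -0.25 0 0 0 0 0;0.6 -0.25 0 0 0 0 0;0.6 -0.25 0 0 0 0 0;0.6 -0.25 0 0 0 0 0;0.6 -0.25 0 0 0 0 0;0.6 -0.25 0 0 0 0 0;0.6 -0.25 0 0 0 0 0;0.6 -0.25 0 0 0 0 0",
)

```text
t: 12.92
eef_pos: [0.4907, 0.036, 0.016]
tool_rot: [-0.0, -0.038, 0.999, -0.0]
contact_force: [-0.8, 0.2, 0.9]
gripper_width: 0.6
```

```bash
python3 -c "
from plan import *
o=to([-3,6,15],tool(0,-90))
a=bot.read_camera('top')['img'][110:250,200:320,::-1];b=bot.read_camera('side')['img'][130:270,210:340,::-1]
cv2.imwrite('pics/p3.png',cv2.resize(np.hstack([a,b]),None,fx=3,fy=3,interpolation=2))"
```

```text
t 12.92 tip fix mm [ -3.7 160.1  16. ] sd -80.1 96.9 F fix [0.2 0.8 0.9]
shift now-axes cm [-15.41   0.05   0.1 ] | after-turn axes [-15.41   0.07   0.1 ]
turn deg [-0.   -0.    0.05]
```

View pics/p3.png

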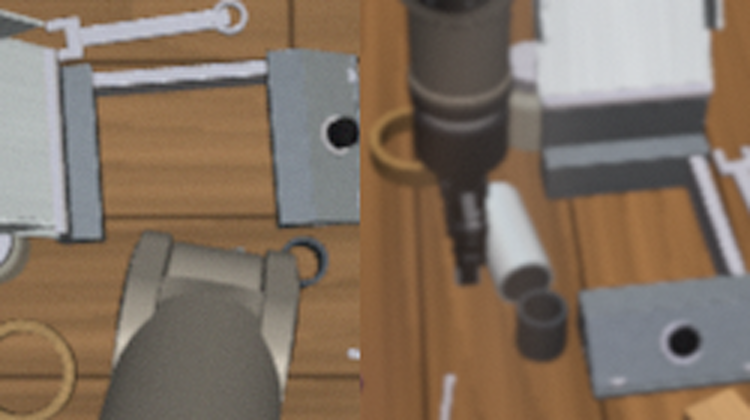

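The side half of the picture shows the pipe standing off the fingers at crop (515,240), with its near end centred at about (525,281). It is ahead of the coupling at (542,322). The cover is open and the bay is empty. I'll check the pipe end and re-verify the bay edges in the fixture frame.

```bash
python3 -c "
from plan import *
I=np.linalg.inv(T)
S=lambda u,v:((u-360)/3+210-.33,v/3+130-.33); P=lambda u,v:(u/3+200-.33,v/3+110-.33)
f=lambda n,q,z:(I@[*ray(n,q,z),1])[:3].round(4)
print('pipe near end',f('side',S(525,281),.025))
print('coupling top',f('side',S(543,303),.045))
print('nose wall inner top edge, y-,y+ (x=-75,y=-+75)',f('top',P(268,52),.042),f('top',P(279,222),.042))
print('hinge wall inner (75)',f('top',P(92,66),.042),f('top',P(103,238),.042))
print('stop top edge front (y=-55?)',f('top',P(95,87),.04),f('top',P(267,74),.04))
print('button top',f('top',P(343,132),.026+.014*.819),f('side',S(682,341),.026+.017*.819))
o=bot.get_obs();print(o['t'],o['contact_force'])
"
```

```text
pipe near end [-0.0421  0.1122  0.025 ]
coupling top [-0.0866  0.1051  0.045 ]
nose wall inner top edge, y-,y+ (x=-75,y=-+75) [-0.0778 -0.0718  0.042 ] [-0.0746  0.0746  0.042 ]
hinge wall inner (75) [ 0.0731 -0.072   0.042 ] [0.0741 0.0764 0.042 ]
stop top edge front (y=-55?) [ 0.072 -0.054  0.04 ] [-0.0755 -0.0532  0.04  ]
button top [-0.1358  0.0016  0.0375] [-0.1376  0.0023  0.0399]
13.0167 [ 0.10398743 -0.36168662  0.08153566]
```

>>> move_arm(
  commands="0.6 -0.25 0 0 0 0 0;0.6 -0.25 0 0 0 0 0;0.6 -0.25 0 0 0 0 0;0.6 -0.25 0 0 0 0 0;0.6 -0.25 0 0 0 0 0;0.6 -0.25 0 0 0 0 0;0.6 -0.25 0 0 0 0 0;0.6 -0.25 0 0 0 0 0;0.6 -0.25 0 0 0 0 0;0.6 -0.25 0 0 0 0 0;0.6 -0.25 0 0 0 0 0;0.6 -0.25 0 0 0 0 0",
)

```text
t: 14.02
eef_pos: [0.5206, 0.0383, 0.016]
tool_rot: [-0.0, -0.038, 0.999, 0.0]
contact_force: [-0.9, 1.3, 0.2]
gripper_width: 0.598
```

```bash
python3 -c "
from plan import *
o=to([-3,6,15],tool(0,-90))
a=bot.read_camera('top')['img'][110:250,200:320,::-1];b=bot.read_camera('side')['img'][130:270,210:340,::-1]
cv2.imwrite('pics/p4.png',cv2.resize(np.hstack([a,b]),None,fx=3,fy=3,interpolation=2))"
```

```text
t 14.02 tip fix mm [ -3.6 130.1  16. ] sd -80.2 97.0 F fix [1.4 0.8 0.2]
shift now-axes cm [-12.41   0.05   0.1 ] | after-turn axes [-12.41   0.06   0.1 ]
turn deg [ 0.   -0.    0.05]
```

View pics/p4.png

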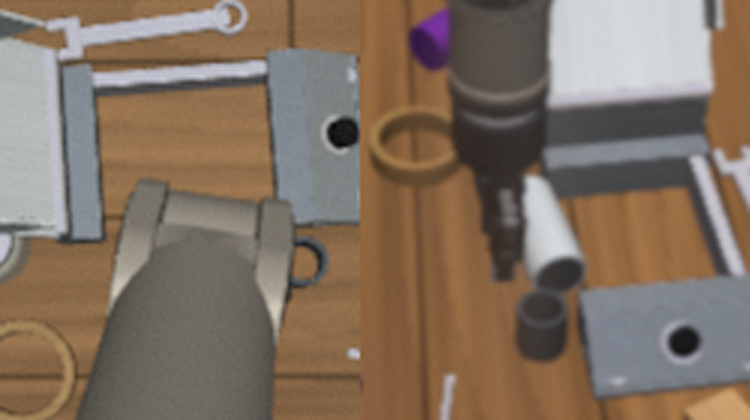

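The side half shows the pipe rolling ahead of the fingers, with its near end at crop (560,272). It is past the coupling and about to enter the bay inside the nose wall. I'll continue.

```bash
python3 -c "
from plan import *
I=np.linalg.inv(T);S=lambda u,v:((u-360)/3+210-.33,v/3+130-.33)
print('pipe near end',(I@[*ray('side',S(560,272),.025),1]).round(4))"
```

```text
pipe near end [-0.0361  0.0814  0.025   1.    ]
```

>>> move_arm(
  commands="0.6 -0.25 0 0 0 0 0;0.6 -0.25 0 0 0 0 0;0.6 -0.25 0 0 0 0 0;0.6 -0.25 0 0 0 0 0;0.6 -0.25 0 0 0 0 0;0.6 -0.25 0 0 0 0 0;0.6 -0.25 0 0 0 0 0;0.6 -0.25 0 0 0 0 0;0.6 -0.25 0 0 0 0 0;0.6 -0.25 0 0 0 0 0;0.6 -0.25 0 0 0 0 0;0.6 -0.25 0 0 0 0 0",
)

```text
t: 15.12
eef_pos: [0.5505, 0.0405, 0.016]
tool_rot: [-0.0, -0.038, 0.999, 0.0]
contact_force: [0.4, 0.5, -0.1]
gripper_width: 0.6
```

>>> move_arm(
  commands="0.6 -0.25 0 0 0 0 0;0.6 -0.25 0 0 0 0 0;0.6 -0.25 0 0 0 0 0;0.6 -0.25 0 0 0 0 0;0.6 -0.25 0 0 0 0 0;0.6 -0.25 0 0 0 0 0;0.6 -0.25 0 0 0 0 0;0.6 -0.25 0 0 0 0 0;0.6 -0.25 0 0 0 0 0;0.6 -0.25 0 0 0 0 0;0.6 -0.25 0 0 0 0 0;0.6 -0.25 0 0 0 0 0",
)

```text
t: 16.12
eef_pos: [0.5804, 0.0428, 0.016]
tool_rot: [-0.0, -0.038, 0.999, 0.0]
contact_force: [0.1, -0.4, 1.1]
gripper_width: 0.599
```

```bash
python3 -c "
from plan import *
o=to([-3,6,15],tool(0,-90))
a=bot.read_camera('top')['img'][110:250,200:320,::-1];b=bot.read_camera('side')['img'][130:270,210:340,::-1]
cv2.imwrite('pics/p5.png',cv2.resize(np.hstack([a,b]),None,fx=3,fy=3,interpolation=2))"
```

```text
t 16.12 tip fix mm [-3.5 70.1 16. ] sd -80.2 97.0 F fix [-0.4 -0.1  1.1]
shift now-axes cm [-6.41  0.05  0.1 ] | after-turn axes [-6.41  0.05  0.1 ]
turn deg [ 0.   -0.    0.05]
```

View pics/p5.png

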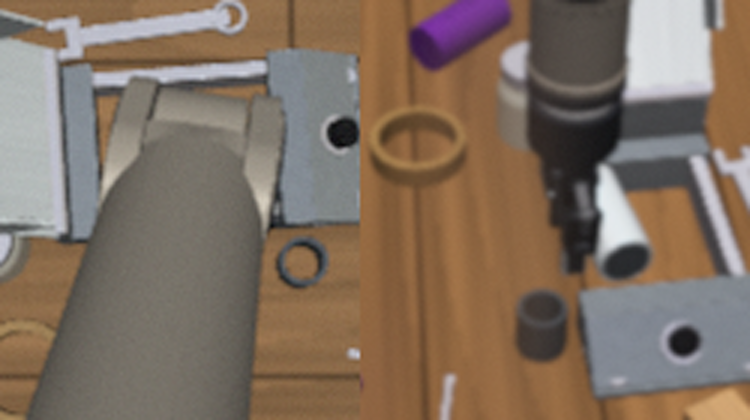

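The pipe is now inside the bay, with its near end at crop (626,259), and it is still ahead of the fingers. I'll check for sideways drift before the last stretch.

```bash
python3 -c "
from plan import *
I=np.linalg.inv(T);S=lambda u,v:((u-360)/3+210-.33,v/3+130-.33)
print('pipe near end',(I@[*ray('side',S(626,259),.025),1]).round(4))"
```

```text
pipe near end [-0.029   0.0232  0.025   1.    ]
```

>>> move_arm(
  commands="0.6 -0.25 0 0 0 0 0;0.6 -0.25 0 0 0 0 0;0.6 -0.25 0 0 0 0 0;0.6 -0.25 0 0 0 0 0;0.6 -0.25 0 0 0 0 0;0.6 -0.25 0 0 0 0 0;0.6 -0.25 0 0 0 0 0;0.6 -0.25 0 0 0 0 0;0.6 -0.25 0 0 0 0 0;0.6 -0.25 0 0 0 0 0;0.6 -0.25 0 0 0 0 0;0.6 -0.25 0 0 0 0 0",
)

```text
t: 17.22
eef_pos: [0.6103, 0.045, 0.016]
tool_rot: [-0.0, -0.038, 0.999, 0.0]
contact_force: [-0.3, 0.1, 0.4]
gripper_width: 0.6
```

>>> move_arm(
  commands="0.6 -0.25 0 0 0 0 0;0.6 -0.25 0 0 0 0 0;0.6 -0.25 0 0 0 0 0;0.6 -0.25 0 0 0 0 0;0.6 -0.25 0 0 0 0 0;0.6 -0.25 0 0 0 0 0;0.6 -0.2 0 0 0 0 0;0.6 -0.2 0 0 0 0 0;0.6 -0.2 0 0 0 0 0;0.6 0 0 0 0 0 0",
)

```text
t: 18.05
eef_pos: [0.6313, 0.0466, 0.016]
tool_rot: [0.0, -0.038, 0.999, -0.0]
contact_force: [-1.8, 1.3, 0.7]
gripper_width: 0.603
```

```bash
python3 -c "
from plan import *
o=to([-3,6,15],tool(0,-90));print(o['gripper_width'])"
```

```text
t 18.05 tip fix mm [-3.5 19.1 16. ] sd -80.2 97.0 F fix [1.5 1.7 0.7]
shift now-axes cm [-1.31  0.05  0.1 ] | after-turn axes [-1.31  0.05  0.1 ]
turn deg [-0.    0.01  0.05]
0.602525602773655
```

>>> move_arm(
  commands="0.6 -0.1 0 0 0 0 0;0.6 -0.1 0 0 0 0 0;0.6 -0.1 0 0 0 0 0;0.6 -0.1 0 0 0 0 0;0.6 -0.1 0 0 0 0 0;0.6 -0.1 0 0 0 0 0;0.6 0 0 0 0 0 0;0.6 0 0 0 0 0 0",
)

```text
t: 18.72
eef_pos: [0.6373, 0.0471, 0.016]
tool_rot: [0.0, -0.038, 0.999, -0.0]
contact_force: [-0.5, -0.3, 1.7]
gripper_width: 0.6
```

>>> move_arm(
  commands="0.6 -0.1 0 0 0 0 0;0.6 -0.1 0 0 0 0 0;0.6 -0.1 0 0 0 0 0;0.6 0 0 0 0 0 0;0.6 0 0 0 0 0 0",
)

```text
t: 19.13
eef_pos: [0.6394, 0.0474, 0.0159]
tool_rot: [-0.001, -0.038, 0.999, 0.0]
contact_force: [-4.6, -0.5, 3.2]
gripper_width: 0.598
```

```bash
python3 -c "
from plan import *
o=to([-3,6,15],tool(0,-90))"
```

```text
t 19.13 tip fix mm [-3.4 10.9 15.9] sd -80.4 97.1 F fix [-0.2  4.6  3.2]
shift now-axes cm [-0.49  0.04  0.09] | after-turn axes [-0.49  0.04  0.09]
turn deg [ 0.01 -0.08  0.06]
```

>>> move_arm(
  commands="0.6 -0.1 0 0 0 0 0;0.6 -0.1 0 0 0 0 0;0.6 0 0 0 0 0 0;0.6 0 0 0 0 0 0",
)

```text
t: 19.47
eef_pos: [0.6409, 0.0483, 0.0156]
tool_rot: [-0.001, -0.038, 0.999, 0.0]
contact_force: [-6.0, 1.7, 3.2]
gripper_width: 0.601
```

```bash
python3 -c "
from plan import *
o=to([-3,6,15],tool(0,-90))
a=bot.read_camera('top')['img'][110:250,200:320,::-1];b=bot.read_camera('side')['img'][130:270,210:340,::-1]
cv2.imwrite('pics/p6.png',cv2.resize(np.hstack([a,b]),None,fx=3,fy=3,interpolation=2))"
```

```text
t 19.47 tip fix mm [-2.6  9.4 15.6] sd -81.0 97.6 F fix [2.1 5.9 3.2]
shift now-axes cm [-0.34 -0.04  0.06] | after-turn axes [-0.34 -0.04  0.06]
turn deg [ 0.06 -0.13  0.09]
```

Force is about 6 N against the stop. I'll back off gently and measure the pipe in the unobstructed top view.

>>> move_arm(
  commands="0.6 0.1 0 0 0 0 0;0.6 0.3 0 0 0 0 0;0.6 1 0 0 0 0 0;0.6 2 0 0 0 0 0;0.6 2.5 0 0 0 0 0;0.6 2.5 0 0 0 0 0;0.6 2.5 0 0 0 0 0;0.6 2.5 0 0 0 0 0;0.6 0 0 0 0 0 0;0.6 0 0 0 0 0 0",
)

```text
t: 20.4
eef_pos: [0.5083, 0.037, 0.0163]
tool_rot: [0.001, -0.037, 0.999, -0.0]
contact_force: [0.4, 0.2, 0.0]
gripper_width: 0.599
```

```bash
cat > pm.py <<'E'
from plan import *
o=to([-3,40,15],tool(0,-90));I=np.linalg.inv(T)
c=bot.read_camera('top')['img'];s=bot.read_camera('side')['img']
cv2.imwrite('pics/p7.png',cv2.resize(np.hstack([c[110:250,200:320,::-1],s[130:270,210:340,::-1]]),None,fx=3,fy=3,interpolation=2))
# bay region mask at z=25 plane: inside the bay, in front of the stop
poly=proj('top',[W(P) for P in [(-73,-53,25),(73,-53,25),(73,60,25),(-73,60,25)]]).astype(np.int32)
reg=cv2.fillPoly(np.zeros(c.shape[:2],np.uint8),[poly],1)
im=c.astype(int);m=(((im.max(2)-im.min(2))<45)&(im.min(2)>90)).astype(np.uint8)*reg
m=cv2.morphologyEx(m*255,cv2.MORPH_OPEN,np.ones((3,3)));cs=cv2.findContours(m,0,1)[0]
k=max(cs,key=cv2.contourArea);r=cv2.minAreaRect(k);b=cv2.boxPoints(r);w=np.array([(I@[*ray('top',q,.025),1])[:3] for q in b])
e=max(w[1]-w[0],w[2]-w[1],key=np.linalg.norm)
print(r,"centre fix",w.mean(0).round(4),"sizes",np.linalg.norm(w[1]-w[0]).round(4),np.linalg.norm(w[2]-w[1]).round(4),"yaw",(np.degrees(np.arctan2(e[1],e[0]))+90)%180-90)
print(w.round(3))
E
python3 pm.py
```

```text
t 20.4 tip fix mm [ -4.  142.5  16.3] sd -79.7 96.9 F fix [ 0.2 -0.4  0. ]
shift now-axes cm [-10.25   0.09   0.15] | after-turn axes [-10.25   0.1    0.13]
turn deg [-0.01  0.07  0.01]
((251.92864990234375, 149.58367919921875), (19.712444305419922, 40.43867111206055), 80.27242279052734) centre fix [ 0.0217 -0.0246  0.025 ] sizes 0.1054 0.0521 yaw 5.207301082655306
[[ 0.077 -0.046  0.025]
 [-0.028 -0.055  0.025]
 [-0.033 -0.003  0.025]
 [ 0.072  0.006  0.025]]
```

View pics/p7.png

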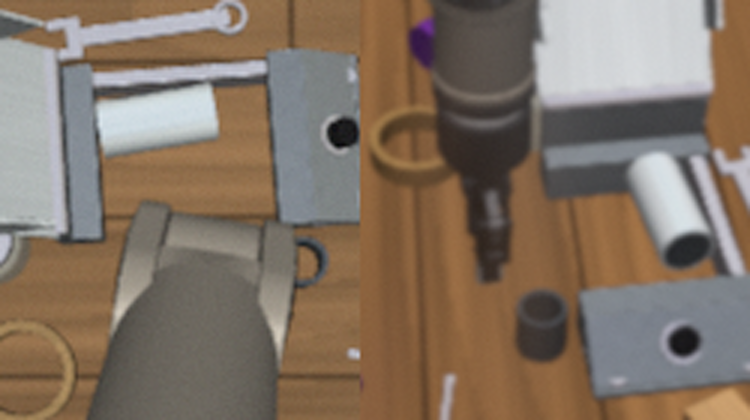

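The pipe lies against the hinge-side wall with its near end on the stop. Its centre is at (22, -25) mm and its yaw is about 5°, which is inside tolerance but not square. I'll shift the tool 24 mm toward the hinge so that one finger pushes the trailing end.

>>> move_arm(
  commands="0.6 0 1.2 0 0 0 0;0.6 0 1.2 0 0 0 0;0.6 -2 0 0 0 0 0;0.6 -2.5 0 0 0 0 0;0.6 -2.5 0 0 0 0 0;0.6 -2.5 0 0 0 0 0;0.6 -1.5 0 0 0 0 0;0.6 -0.8 0 0 0 0 0;0.6 0 0 0 0 0 0;0.6 0 0 0 0 0 0",
)

```text
t: 21.33
eef_pos: [0.6236, 0.0711, 0.0155]
tool_rot: [-0.001, -0.038, 0.999, 0.0]
contact_force: [-0.7, 0.0, 0.0]
gripper_width: 0.599
```

```bash
python3 -c "
from plan import *
o=to([20,10,15],tool(0,-90))"
```

```text
t 21.33 tip fix mm [21.4 25.  15.5] sd -94.9 117.2 F fix [0.1 0.7 0. ]
shift now-axes cm [-1.5  -0.14  0.05] | after-turn axes [-1.5  -0.14  0.05]
turn deg [ 0.01 -0.06  0.1 ]
```

>>> move_arm(
  commands="0.6 -0.2 0 0 0 0 0;0.6 -0.2 0 0 0 0 0;0.6 -0.2 0 0 0 0 0;0.6 -0.2 0 0 0 0 0;0.6 -0.2 0 0 0 0 0;0.6 -0.2 -0.1 0 0 0 0;0.6 -0.1 -0.1 0 0 0 0;0.6 -0.1 -0.1 0 0 0 0;0.6 0 0 0 0 0 0;0.6 0 0 0 0 0 0",
)

```text
t: 22.17
eef_pos: [0.6382, 0.0681, 0.0159]
tool_rot: [-0.0, -0.038, 0.999, -0.0]
contact_force: [-1.7, 0.6, -0.2]
gripper_width: 0.598
```

>>> move_arm(
  commands="0.6 -0.1 -0.1 0 0 0 0;0.6 -0.1 -0.1 0 0 0 0;0.6 0 0 0 0 0 0;0.6 0 0 0 0 0 0",
)

```text
t: 22.5
eef_pos: [0.6407, 0.0662, 0.0161]
tool_rot: [0.0, -0.038, 0.999, -0.0]
contact_force: [-1.2, 0.5, 0.4]
gripper_width: 0.597
```

```bash
python3 -c "
from plan import *
o=to([10,7,15],tool(0,-90))"
```

```text
t 22.5 tip fix mm [15.3  8.2 16.1] sd -91.0 112.5 F fix [0.6 1.2 0.4]
shift now-axes cm [-0.12 -0.53  0.11] | after-turn axes [-0.12 -0.53  0.11]
turn deg [-0.    0.02  0.04]
```

Now gentle pressing in small steps until the force rises.

>>> move_arm(
  commands="0.6 -0.1 -0.1 0 0 0 0;0.6 -0.1 -0.1 0 0 0 0;0.6 0 0 0 0 0 0;0.6 0 0 0 0 0 0",
)

```text
t: 22.83
eef_pos: [0.6429, 0.0643, 0.016]
tool_rot: [0.0, -0.038, 0.999, -0.0]
contact_force: [-1.3, 0.7, -0.4]
gripper_width: 0.599
```

>>> move_arm(
  commands="0.6 -0.1 -0.1 0 0 0 0;0.6 0 0 0 0 0 0;0.6 0 0 0 0 0 0",
)

```text
t: 23.08
eef_pos: [0.6438, 0.0636, 0.016]
tool_rot: [-0.0, -0.038, 0.999, 0.0]
contact_force: [-1.7, 0.6, 0.1]
gripper_width: 0.6
```

```bash
python3 -c "
from plan import *
o=to([10,7,15],tool(0,-90))"
```

```text
t 23.08 tip fix mm [12.4  5.4 16. ] sd -89.4 110.1 F fix [0.7 1.7 0.1]
shift now-axes cm [ 0.16 -0.24  0.1 ] | after-turn axes [ 0.16 -0.24  0.1 ]
turn deg [ 0.   -0.    0.04]
```

>>> move_arm(
  commands="0.6 -0.1 0 0 0 0 0;0.6 0 0 0 0 0 0;0.6 0 0 0 0 0 0",
)

```text
t: 23.33
eef_pos: [0.6443, 0.0637, 0.0159]
tool_rot: [-0.0, -0.038, 0.999, 0.0]
contact_force: [-4.7, 1.0, 3.3]
gripper_width: 0.601
```

>>> move_arm(
  commands="0.6 -0.1 0 0 0 0 0;0.6 0 0 0 0 0 0;0.6 0 0 0 0 0 0",
)

```text
t: 23.58
eef_pos: [0.6444, 0.0637, 0.0158]
tool_rot: [-0.001, -0.038, 0.999, 0.0]
contact_force: [-7.0, 0.5, 5.3]
gripper_width: 0.597
```

>>> move_arm(
  commands="0.6 -0.1 0 0 0 0 0;0.6 0 0 0 0 0 0;0.6 0 0 0 0 0 0",
)

```text
t: 23.83
eef_pos: [0.6444, 0.0637, 0.0157]
tool_rot: [-0.002, -0.038, 0.999, 0.0]
contact_force: [-9.4, 0.4, 7.9]
gripper_width: 0.599
```

The tool stops at 4.9 mm and the force climbs with no further motion, so the pipe is seated. I'll back off and measure.

>>> move_arm(
  commands="0.6 0.2 0 0 0 0 0;0.6 0.2 0 0 0 0 0;0.6 0.3 0 0 0 0 0;0.6 1 0 0 0 0 0;0.6 2 0 0 0 0 0;0.6 2.5 0 0 0 0 0;0.6 2.5 0 0 0 0 0;0.6 2.5 0 0 0 0 0;0.6 2.5 0 0 0 0 0;0.6 0 0 0 0 0 0;0.6 0 0 0 0 0 0",
)

```text
t: 24.75
eef_pos: [0.5097, 0.0532, 0.0163]
tool_rot: [0.0, -0.038, 0.999, -0.0]
contact_force: [2.0, 0.3, 0.1]
gripper_width: 0.604
```

```bash
sed -i 's/p7/p8/' pm.py; python3 pm.py
```

```text
t 24.75 tip fix mm [ 12.1 139.8  16.3] sd -89.0 110.0 F fix [ 0.2 -2.   0.1]
shift now-axes cm [-9.98 -1.52  0.14] | after-turn axes [-9.98 -1.51  0.13]
turn deg [-0.    0.04  0.02]
((251.98251342773438, 147.78140258789062), (19.4179630279541, 40.51057434082031), 85.42607879638672) centre fix [ 0.0212 -0.0293  0.025 ] sizes 0.1056 0.0513 yaw -0.05046941666466864
[[ 0.074 -0.055  0.025]
 [-0.031 -0.055  0.025]
 [-0.031 -0.004  0.025]
 [ 0.074 -0.004  0.025]]
```

View pics/p8.png

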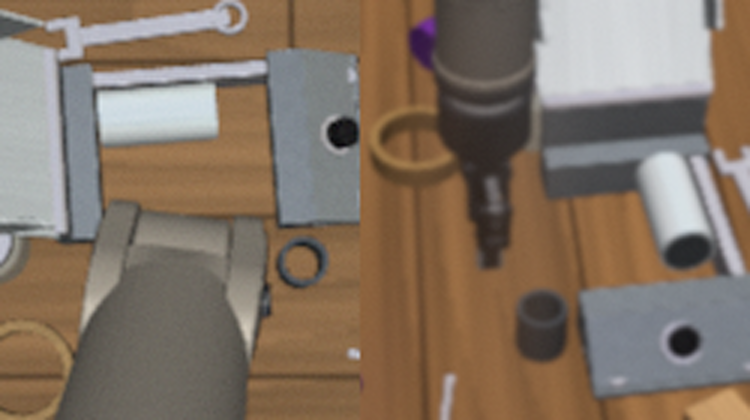

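The pipe now lies flush along the stop with centre (21, -29) mm and yaw 0.0°. The cover is open and the coupling and other things are in place, so I'm handing in.

```bash
python3 -c "
from station import bot
print(bot.hand_in(), bot.get_obs()['t'])"
```

```text
the job is handed in; nothing more can be done
the job is handed in; nothing more can be done
```

The cover is open and the pipe lies against the stop; I handed the job in at about 25 s of the 58 s. No verdict was reported.

- **Button:** I pressed it with the closed fingers leaning out about 40°. The top was about 17 mm out, the force reached about 7 N, and the cover sprang open.
- **Rolling:** I pushed the pipe into the bay with the half-open fingers. It drifted about 20 mm toward the hinge and first stopped 5° askew, so I pushed its trailing end until it sat flush.
- **Last check, top camera:**
  - The pipe's centre is at about (21, -29) mm in the fixture, with yaw 0.0°.
  - Its measured size was 106 x 51 mm against the given 100 x 50, so edges are good to a few mm.
  - The x offset is inside the 30 mm limit but not central, because the pipe end lies at or close to the hinge wall.
- **Cover and bystanders:** The cover was still open in that picture. The coupling, wrench and tape looked unmoved by eye; I did not measure any of the bystanders, and the screwdriver and can were barely or not in that last view.
- **Not measured directly:** I did not measure the quarter turn. The line drawn on the pipe is no longer on top after about 195 mm of travel. I judged the cover's angle by eye, not as a number.

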